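# Weigh the lemon on the hanging scale

### The job

Weigh the lemon: lift the pan that holds it by its wooden knob and hang it by its wire bail in the dip of the spring scale's hook, lemon still in it, lowering it gently so that the hook is never pulled down to its stop. Let go and wait until hook and pan have stopped bobbing and swinging. Leave the other pan, the one with the garlic, standing where it is.

Things in the scene. Friction and masses are not known exactly. Their poses are not given: they have to be found in the camera images.
- pan_lemon: The pan to weigh: round steel dish, 112 mm across, 34 deep, the lemon in it (up to 63 mm high; 0.2-0.37 kg in all), under a stiff wire bail with a wooden knob on top: upright, 24 mm diameter, 135 to 163 mm above the origin; grip it from above at about 149. Origin: centre of the underside, z up. Stands left or right of the scale (the other pan opposite), turned up to 30 deg.
- bail_top (a point): Underside of the middle of that pan's bail, 112 mm above the pan's origin; same axes as the pan. The bail is 5 mm wire shaped like a tent in the pan's y-z plane, fixed (does not fold): from the rim at y = -56 and +56 mm up to a straight top 18 mm long along y. One looks through it along the pan's x; both ways round are alike. A stem joins its top to the knob.
- lemon: The lemon, 72x57x58 mm, lying loose in its pan. Origin: centre of its underside as it lies at the start.
- pan_garlic: The other pan, alike in make and size, with a garlic bulb in it. To be left alone. Origin: centre of its underside.
- hook_seat (a point): Bottom of the dip in the scale's hook, on top of the rod, where the bail rests; moves down with the hook; 175 mm above the worktop unloaded. 7 mm steel rod along the point's x (z up, +x away from the robot to within 12 deg): from the column it runs 15 mm above the seat, dips to it from 34 mm off, then turns up to a ball tip 27 mm beyond at -x, its top 22 mm above the seat.
- scale_stand: The spring scale, fixed: aluminium column 36x66 mm, 216 high, on a 130 mm square base plate 12 mm thick. Origin: under the column, 120 mm from the hook's seat; the hook points along -x, to the robot. The bail is brought over the hook's tip from in front, moving along +x with the rod passing under the bail's top and above the lemon, then lowered into the dip. Wall cabinets hang 0.69 m up behind.
- hook (a joint): How far the sprung hook is pulled down, in m: 0 unloaded, stop at 0.040. Spring 180 N/m, lightly damped: pan and lemon pull it down 12 to 20 mm, and it bobs for one to three seconds once let go.

How it is judged:
By the outcome, as a careful person would: the job done as asked, in the order asked, and still so for the second after the job is handed in, with the robot touching nothing.
It also fails if it takes over 51 s, if anything falls off the work surface, if the arm or the gripper's body presses on something with over 40 N, if the wrist force passes 120 N, or if a joint passes its speed limit or range.

### The arm

A 6-joint arm with a two-finger parallel gripper is mounted at the origin on a cart in front of the work surface, level with it; the furniture and walls round the work are solid. World frame = base frame: x ahead of the robot, y to its left, z up, the work surface at z = 0. Lengths are in mm, angles in rad, forces in N, time in s.
With the tool pointing down it reaches from about 275 to 750 mm from the base axis. Payload 10.2 kg.
Tool frame: the origin (TCP) lies midway between the tips of the shut fingers; the grasp point (between the pads) lies 19 mm behind it; z points along the fingers, y is the line along which they close (so a half turn about z gives the same grasp; the last joint's range is limited). The gripper opens to 85 mm and grips with 20 to 120 N. Pads are 22 mm wide; open, the fingers measure 114 mm over their backs; the gripper's body (76 mm by 85 mm) begins 54 mm behind the grasp point. The pads swing forward as they close: fully open they stand 13 mm farther back than shut.
Start: joints at [0.994, 0.313, 1.498, -0, 1.331, -0.223], TCP at [181.907, 492.485, 231.294] pointing down, gripper open.
Joint ranges: [-2.94, 2.94], [-0.97, 2.17], [0.19, 2.56], [-1.23, 4.37], [0.02, 3.11], [-2.88, 2.88]. Speed limits (rad/s): [2.39, 2.39, 3.01, 3.14, 3.14, 3.14].

### API

Orientations are given as a unit quaternion [w, x, y, z].
In Python, from rig import ctrl gives the robot as it stands.
- The arm moves only by the tool send_rows, never from a script. Its argument "targets" is a list of rows, each a list of 7 numbers: the closure, from -1 (fully open) to 1 (shut), so that 0 is half open, then the shift along the tool's x, y, z in m, then the turn, a rotation vector about the tool's x, y, z in rad. In form: [[claw, dx, dy, dz, ax, ay, az], ...]. A call has exactly 10 rows; each row shifts and turns the commanded pose from where the row before left it, along the tool's axes as they then stand; what a row does not reach is not made up. A row lasts 1/8 s, in which the tool goes at most 62.5 mm and 10.7 degrees, less where a joint would pass 70% of its speed; a pose out of reach is approached as far as the arm can. A call with a gripper value outside its range is refused whole. The fingers move at their own pace and stop on an object; "squeeze" is the grip in N (left out, the last holds). Time passes only in rows, so rows that do not move let the fingers close, or fill a call up. It gives the time, the measured TCP pose, the force, the opening and the grip force at its end, in the units of the state.
- ctrl.sense(): the state, without advancing time (a new reading comes with each control period).
- ctrl.capture(name): name is "scene" or "side" or "wrist"; returns a dict with "img" (420x560x3 uint8, red, green, blue), "camera_matrix" (3x3 intrinsics, pixels), "R" (3x3) and "t" (3): a world point X has camera coordinates R X + t. Camera axes: x right, y down, z forward; pixel columns grow to the right and rows downward; lengths in mm; the calibration is good to about 2 mm. A picture is of the moment at which its call begins. There is no depth.
- ctrl.finish_job(): hands the job in; it is judged then, once.
Trained networks look in a picture, given as the dict that the camera call returned (one of the last four; its "shot" number tells which), for a name from the list of things; names that differ only in an ending like _2 or _b are one class to them, and where a whole thing is asked for, a point or a joint stands for the part that bears it (a point fixed in the world has none). Each returns a list of dicts, best first, with "score" (0 to 1); they miss things now and then, are a little off and sometimes report something else, mostly with a low value. They report only what shows in the picture. A call takes as long as a camera call.
- ctrl.boxes_of(query, picture): "extent" ([left, top, width, height] in pixels, round what is visible of it).
- ctrl.landmark_of(query, picture): "point" ([column, row] in pixels: a listed point, or the origin of a listed thing).
The state is a dict: "time_s": time; "joints": joint angles; "dq": joint speeds; "tau": joint torques, N m; "eef_pos": TCP position; "ee_rot": TCP orientation; "force": force on the tool from outside, world axes, zero at the start; "wrist_torque": the same for the moment, N m; "grip_width": opening from 0.0 (shut) to 1.0 (fully open); "grip_force": force on a finger pad.
Only numpy, scipy, OpenCV 4.12 (cv2) and the standard library are available. Lean on these libraries where they do the work, as an engineer would, in place of code of your own. Each camera call takes 0.05 s, during which the arm holds its last target. There are 200 camera calls.

## Working session

There is one attempt and no reset: what is moved stays moved. The work goes in short steps, Python scripts to look and compute and a tool call to move; the robot and the scene stay as the last step left them, time stands still between calls to the robot, and variables do not carry over. Pictures are saved under pics/ and viewed, at most 13 in all, crops included, and the job is handed in when it is done.

Besides the shell and the picture viewer there is one more tool, called after "Emit:" as name([rows], argument=value, ...), one row to a line, values as JSON. send_rows: Moves the arm, as the interface text tells. Its arguments: {"type":"object","properties":{"targets":{"type":"array"},"squeeze":{"type":"number"}},"required":["targets"]}

```bash
mkdir -p pics
cat > h.py <<'E'
import numpy as np, cv2
from rig import ctrl
from scipy.optimize import least_squares
def tri(obs):
    # obs: list of (pic, px)
    A=[];b=[]
    for p,u in obs:
        K=np.array(p["camera_matrix"]);R=np.array(p["R"]);t=np.array(p["t"]).ravel()
        P=K@np.c_[R,t]
        for i in (0,1):
            r=u[i]*P[2]-P[i]; r=r/np.linalg.norm(r[:3]); A.append(r[:3]);b.append(-r[3])
    X,res,_,_=np.linalg.lstsq(np.array(A),np.array(b),rcond=None)
    return X,np.abs(np.array(A)@X-b).max()
def proj(p,X):
    c=np.array(p["R"])@np.array(X,float)+np.array(p["t"]).ravel(); u=np.array(p["camera_matrix"])@c; return u[:2]/u[2]
def save(p,n): cv2.imwrite(f"pics/{n}.png",p["img"][:,:,::-1])
E
cat > a.py <<'E'
from h import *
s=ctrl.sense();print(s["time_s"],s["eef_pos"],s["ee_rot"],s["grip_width"])
P={n:ctrl.capture(n) for n in("scene","side","wrist")}
L={}
for q in("bail_top","pan_lemon","lemon","pan_garlic","hook_seat","scale_stand"):
    for n in P:
        r=ctrl.landmark_of(q,P[n]); 
        if r: L[q,n]=r[0]; print(q,n,[(np.round(x["point"]),round(x["score"],2)) for x in r[:2]])
    if (q,"scene") in L and (q,"side") in L: print(q,tri([(P[n],L[q,n]["point"]) for n in("scene","side")]))
im=np.hstack([cv2.resize(P[n]["img"],(400,300)) for n in P][:2])
im2=np.vstack([im]); 
save(P["scene"],"s1");save(P["side"],"d1")
E
python3 a.py
```

```text
0.0 [181.73066793 492.26328917 230.71489508] [-2.79140514e-04  1.75971000e-01  9.84395125e-01 -6.05664694e-04] 1.0027386894432315
bail_top scene [(array([190., 172.]), 0.72)]
bail_top side [(array([234., 184.]), 0.77)]
bail_top (array([467.03353319, 294.62725852, 109.53519209]), np.float64(4.21620045232504))
pan_lemon scene [(array([196., 206.]), 0.73), (array([195., 171.]), 0.16)]
pan_lemon side [(array([238., 218.]), 0.69)]
pan_lemon (array([469.66255794, 297.57026596, -14.66068859]), np.float64(2.20990846015917))
lemon scene [(array([195., 203.]), 0.87)]
lemon side [(array([239., 218.]), 0.46)]
lemon (array([474.28308838, 303.73430734, -14.45640944]), np.float64(1.4338121888733326))
pan_garlic scene [(array([365., 326.]), 0.94)]
pan_garlic side [(array([240., 326.]), 0.57)]
pan_garlic (array([ 437.52377442, -278.52431717,  -12.13486824]), np.float64(2.4328699507198905))
hook_seat scene [(array([290., 210.]), 0.56)]
hook_seat side [(array([248., 199.]), 0.79)]
hook_seat (array([480.52796775, -27.68667894, 175.17431901]), np.float64(2.7793765621831312))
scale_stand scene [(array([313., 226.]), 0.97)]
scale_stand side [(array([297., 257.]), 0.57)]
scale_stand (array([606.05610733, -17.00252896,  -2.94193528]), np.float64(2.9046404267435832))
```

View pics/s1.png

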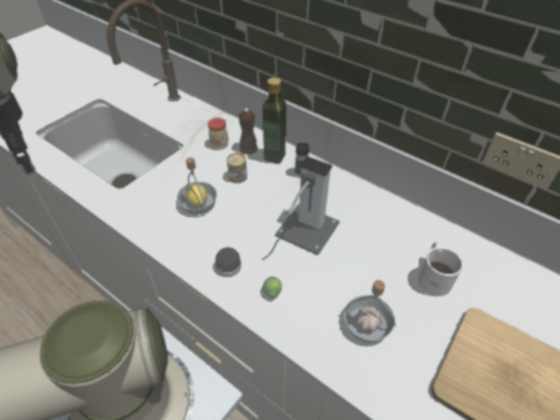

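View pics/d1.png

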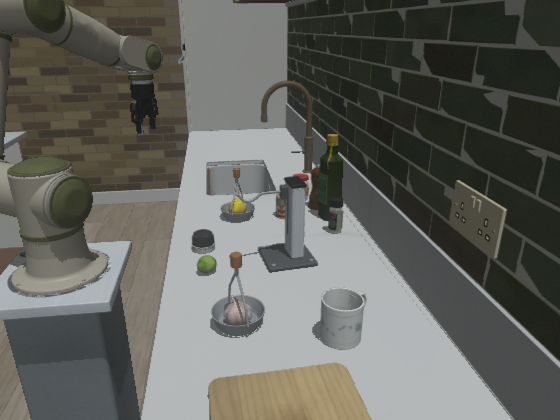

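The lemon pan is on the left: its knob is at scene (190,162) and side (237,173). The scale's hook seat is near scene (290,210) and side (248,199), and the garlic pan is on the right. I'll move above the lemon pan for a closer look.

Emit:
send_rows([
  [-1,-0.031,-0.0095,-0.008,0,0,0],
  [-1,-0.031,-0.0095,-0.008,0,0,0],
  [-1,-0.031,-0.0095,-0.008,0,0,0],
  [-1,-0.031,-0.0095,-0.008,0,0,0],
  [-1,-0.031,-0.0095,-0.008,0,0,0],
  [-1,-0.031,-0.0095,-0.008,0,0,0],
  [-1,-0.031,-0.0095,-0.008,0,0,0],
  [-1,-0.031,-0.0095,-0.008,0,0,0],
  [-1,-0.031,-0.0095,-0.008,0,0,0],
  [-1,0,0,0,0,0,0],
], squeeze=40)

```text
time_s: 2.3
eef_pos: [415.3, 314.6, 303.5]
ee_rot: [0.0, 0.177, 0.984, 0.0]
force: [-1.3, -0.7, 0.0]
grip_width: 1.001
grip_force: 0.0
```

```bash
cat > b.py <<'E'
from h import *
s=ctrl.sense();print(s["time_s"],s["eef_pos"],s["ee_rot"],s["force"])
w=ctrl.capture("wrist");save(w,"w1")
R=np.array(w["R"]);print("cam",-R.T@np.array(w["t"]).ravel(),R[2])
for q in("bail_top","pan_lemon","lemon","hook_seat"):
    r=ctrl.landmark_of(q,w);print(q,[(np.round(x["point"],1),round(x["score"],2)) for x in r[:2]])
E
python3 b.py
```

```text
2.3 [415.33607646 314.58075047 303.47166023] [3.13012831e-04 1.77276419e-01 9.84161047e-01 7.76807744e-05] [-1.29188202e+00 -6.50012942e-01  7.78499144e-04]
cam [340.92282795 342.43120899 445.91948067] [ 0.28618256 -0.10650556 -0.95223742]
bail_top [(array([268.8, 242.5]), 0.74)]
pan_lemon []
lemon [(array([269., 209.]), 0.88)]
hook_seat []
```

View pics/w1.png

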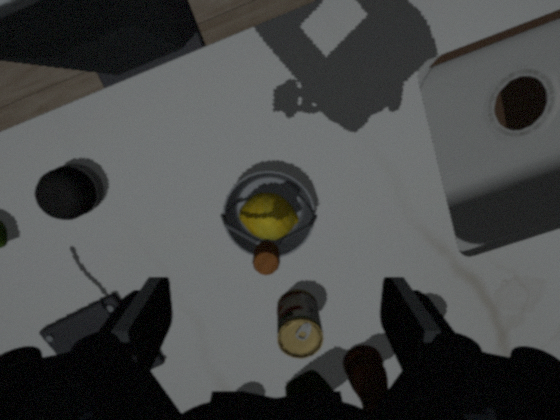

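The wrist view shows the pan around (270,215), the knob at (266,257), and the bail's feet near (222,215) and (315,213). I'll zoom in and fit the pose.

```bash
cat > c.py <<'E'
from h import *
w=ctrl.capture("wrist")
pts=[[268.8,242.5],[222,216],[315,213],[266,257]]
mod=np.array([[0,0,112],[0,56,34],[0,-56,34],[0,0,149.]])
def M(p,m):
    c,s=np.cos(p[2]),np.sin(p[2]);return [p[0]+c*m[0]-s*m[1],p[1]+s*m[0]+c*m[1],m[2]]
for a in (0,np.pi):
  f=least_squares(lambda p:np.ravel([proj(w,M(p,m))-u for m,u in zip(mod,pts)]),[468,296,a]);print(f.x,f.fun.round(1))
  if a==0 or f.cost<best.cost: best=f
p=best.x
im=w["img"].copy()
im=cv2.resize(im[150:310,170:370],None,fx=4,fy=3.75)
for t in np.linspace(0,2*np.pi,40):
    u=proj(w,M(p,[56*np.cos(t),56*np.sin(t),34]));cv2.circle(im,(int((u[0]-170)*4),int((u[1]-150)*3.75)),2,(0,255,0),-1)
for m in [[0,56,34],[0,9,114],[0,-9,114],[0,-56,34],[0,0,135],[0,0,163]]:
    u=proj(w,M(p,m));cv2.circle(im,(int((u[0]-170)*4),int((u[1]-150)*3.75)),4,(255,0,0),-1)
cv2.imwrite("pics/w1z.png",im[:,:,::-1])
E
python3 c.py
```

```text
[465.72817136 288.03063114   2.8209113 ] [-1.3 -1.7  0.3  1.3  0.6  1.3  0.6 -0.4]
[465.72817135 288.0306311    2.82091132] [-1.3 -1.7  0.3  1.3  0.6  1.3  0.6 -0.4]
```

View pics/w1z.png

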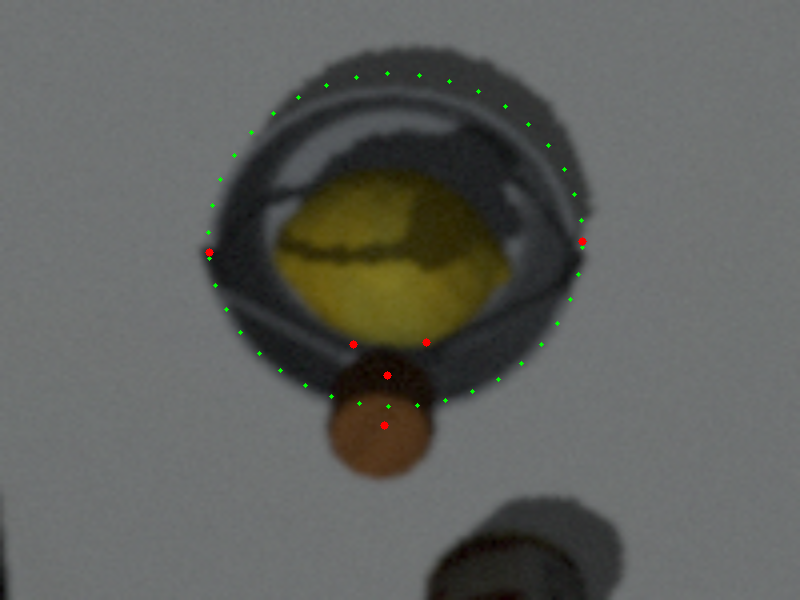

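```bash
sed -i 's/^pts=.*/pts=[[222,217.5],[315,218.8],[265.3,265.3]]/; s/^mod=.*/mod=np.array([[0,56,34],[0,-56,34],[0,0,163.]])/; /^im=/,$d' c.py; python3 c.py
```

```text
[467.84960754 286.62254744   2.77259073] [-0.3 -0.5 -0.  -0.5  0.2  0.7]
[467.84960754 286.62254745   2.77259073] [-0.3 -0.5 -0.  -0.5  0.2  0.7]
```

Emit:
send_rows([
  [-1,-0.02,-0.0025,0.01,0,0,0],
  [-1,-0.02,-0.0025,0.02,0,0,0],
  [-1,-0.019,-0.0025,0.025,0,0,0],
  [-1,0,0,0.028,0,0,0],
  [-1,0,0,0.03,0,0,0],
  [-1,0,0,0.03,0,0,0],
  [-1,0,0,0.02,0,0,0],
  [-1,0,0,0.0105,0,0,0],
  [-1,0,0,0,0,0,0],
  [-1,0,0,0,0,0,0],
])

```text
time_s: 3.9
eef_pos: [467.3, 288.2, 130.5]
ee_rot: [0.001, 0.176, 0.984, 0.0]
force: [-0.2, -0.6, -0.4]
grip_width: 1.002
grip_force: 0.0
```

```bash
cat > d.py <<'E'
import sys
from h import *
s=ctrl.sense();print(s["time_s"],s["eef_pos"],s["ee_rot"],s["force"])
w=ctrl.capture("wrist");d=ctrl.capture("side")
im=np.hstack([cv2.resize(w["img"],(400,300)),cv2.resize(d["img"][100:280,160:400],(400,300),interpolation=2)])
cv2.imwrite("pics/%s.png"%sys.argv[1],im[:,:,::-1])
E
python3 d.py g1
```

```text
3.9 [467.25800364 288.19458483 130.52723002] [5.96702699e-04 1.75967120e-01 9.84395810e-01 3.25625114e-04] [-0.1522095  -0.59595701 -0.38341368]
```

View pics/g1.png

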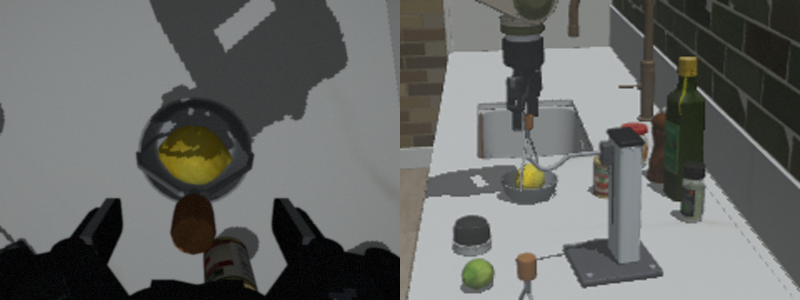

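The knob sits centred between the fingers: at (193,222) in the wrist half, with the finger tips at about 115 and 278. Closing now.

Emit:
send_rows([
  [0.2,0,0,0,0,0,0],
  [0.4,0,0,0,0,0,0],
  [1,0,0,0,0,0,0],
  [1,0,0,0,0,0,0],
  [1,0,0,0,0,0,0],
  [1,0,0,0,0,0,0],
  [1,0,0,0,0,0,0],
  [1,0,0,-0.003,0,0,0],
  [1,0,0,-0.008,0,0,0],
  [1,0,0,-0.015,0,0,0],
], squeeze=45)

```text
time_s: 5.25
eef_pos: [466.5, 288.2, 156.2]
ee_rot: [-0.0, 0.176, 0.984, -0.0]
force: [-0.9, -0.4, -3.3]
grip_width: 0.273
grip_force: 44.2
```

```bash
python3 d.py g2
```

```text
5.25 [466.53069209 288.20674543 156.1663424 ] [-4.60498958e-04  1.75944178e-01  9.84400030e-01 -1.21361859e-04] [-0.85288666 -0.39981221 -3.31496034]
```

View pics/g2.png

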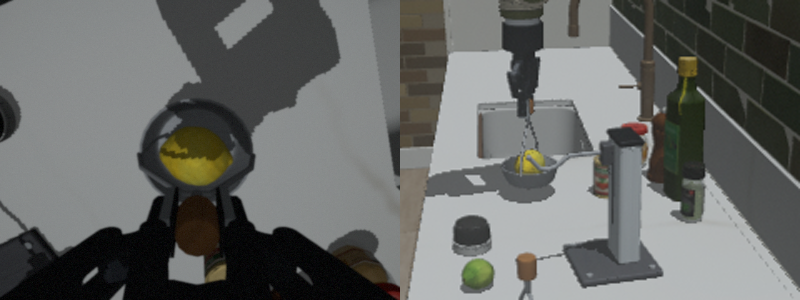

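The pan is held: the opening stopped at 0.27 and the wrist reads about 3.3 N. Next I'll lift, back off toward the robot, then cross over to a pose in front of the hook.

Emit:
send_rows([
  [1,0,0,-0.014,0,0,0],
  [1,0,0,-0.015,0,0,0],
  [1,0.004,-0.002,-0.015,0,0,0],
  [1,0.008,-0.003,-0.014,0,0,0],
  [1,0.012,-0.0045,-0.01,0,0,0],
  [1,0.014,-0.005,0,0,0,0],
  [1,0.014,-0.005,0,0,0,0],
  [1,0.012,-0.0045,0,0,0,0],
  [1,0.008,-0.003,0,0,0,0],
  [1,0.004,-0.0015,0,0,0,0],
])

```text
time_s: 6.6
eef_pos: [385.2, 287.7, 223.8]
ee_rot: [0.0, 0.176, 0.984, -0.0]
force: [-0.4, -0.1, -3.3]
grip_width: 0.262
grip_force: 44.5
```

Emit:
send_rows([
  [1,0,0,0,0,0,-0.044],
  [1,0,0,0,0,0,-0.044],
  [1,0,0,0,0,0,-0.044],
  [1,0,0,0,0,0,-0.044],
  [1,0,0,0,0,0,-0.044],
  [1,0,0,0,0,0,-0.044],
  [1,0,0,0,0,0,-0.044],
  [1,0,0,0,0,0,-0.044],
  [1,0,0,0,0,0,-0.044],
  [1,0,0,0,0,0,-0.044],
])

```text
time_s: 7.85
eef_pos: [385.7, 287.7, 223.7]
ee_rot: [0.0, -0.044, 0.999, -0.0]
force: [0.2, -0.7, -3.2]
grip_width: 0.265
grip_force: 44.5
```

Emit:
send_rows([
  [1,0.0004,-0.005,0,0,0,0],
  [1,0.0008,-0.009,0,0,0,0],
  [1,0.0012,-0.014,0,0,0,0],
  [1,0.0016,-0.018,0,0,0,0],
  [1,0.0018,-0.02,0,0,0,0],
  [1,0.0018,-0.02,0,0,0,0],
  [1,0.0018,-0.02,0,0,0,0],
  [1,0.0018,-0.02,0,0,0,0],
  [1,0.0018,-0.02,0,0,0,0],
  [1,0.0018,-0.02,0,0,0,0],
])

```text
time_s: 9.1
eef_pos: [384.9, 119.7, 223.9]
ee_rot: [0.0, -0.043, 0.999, -0.0]
force: [0.4, 0.1, -2.4]
grip_width: 0.268
grip_force: 44.4
```

Emit:
send_rows([
  [1,0.0018,-0.02,0,0,0,0],
  [1,0.0018,-0.02,0,0,0,0],
  [1,0.0018,-0.02,0,0,0,0],
  [1,0.0018,-0.02,0,0,0,0],
  [1,0.0016,-0.02,0,0,0,0],
  [1,0.0014,-0.018,0,0,0,0],
  [1,0.001,-0.014,0,0,0,0],
  [1,0.0008,-0.01,0,0,0,0],
  [1,0.0004,-0.006,0,0,0,0],
  [1,0,0,0,0,0,0],
])

```text
time_s: 10.35
eef_pos: [385.5, -27.5, 223.8]
ee_rot: [-0.0, -0.043, 0.999, 0.0]
force: [0.4, 0.2, -2.7]
grip_width: 0.261
grip_force: 44.5
```

```bash
cat > e.py <<'E'
from h import *
s=ctrl.sense();print(s["time_s"],s["eef_pos"],s["ee_rot"],s["force"])
P={n:ctrl.capture(n) for n in("scene","side","wrist")}
for q in("hook_seat","bail_top","pan_lemon","scale_stand"):
    o=[]
    for n in P:
        r=ctrl.landmark_of(q,P[n]);print(q,n,[(np.round(x["point"],1),round(x["score"],2)) for x in r[:2]])
        if r:o.append((P[n],r[0]["point"]))
    if len(o)>1:print(q,tri(o))
im=np.hstack([cv2.resize(P["wrist"]["img"],(400,300)),cv2.resize(P["side"]["img"][130:280,190:350],(400,375),interpolation=2)[:300]])
cv2.imwrite("pics/h1.png",im[:,:,::-1])
import pickle;pickle.dump(P,open("P.pkl","wb"))
E
python3 e.py
```

```text
10.35 [385.50611388 -27.54894751 223.76247053] [-3.78170733e-05 -4.28878617e-02  9.99079890e-01  6.33754177e-05] [ 0.36217628  0.17979031 -2.66103382]
hook_seat scene [(array([290.3, 207.5]), 0.8)]
hook_seat side [(array([250.3, 200.2]), 0.59), (array([296.8, 256.9]), 0.5)]
hook_seat wrist [(array([264.1, 376.5]), 0.64)]
hook_seat (array([486.42402016, -24.58409541, 171.24233198]), np.float64(1.5131002108911957))
bail_top scene [(array([264.8, 219.8]), 0.74)]
bail_top side [(array([208.9, 192.7]), 0.96)]
bail_top wrist [(array([275.9, 271.6]), 0.94)]
bail_top (array([391.93173451, -24.93236767, 202.66918485]), np.float64(7.579199622761337))
pan_lemon scene [(array([263.6, 258.2]), 0.85)]
pan_lemon side []
pan_lemon wrist []
scale_stand scene [(array([312.1, 225.1]), 0.72)]
scale_stand side [(array([295.2, 257.2]), 0.86), (array([249.9, 199.9]), 0.17)]
scale_stand wrist [(array([271.5, 346.1]), 0.58)]
scale_stand (array([603.00900798, -13.40705573,  -4.47691013]), np.float64(3.5638528341239066))
```

View pics/h1.png

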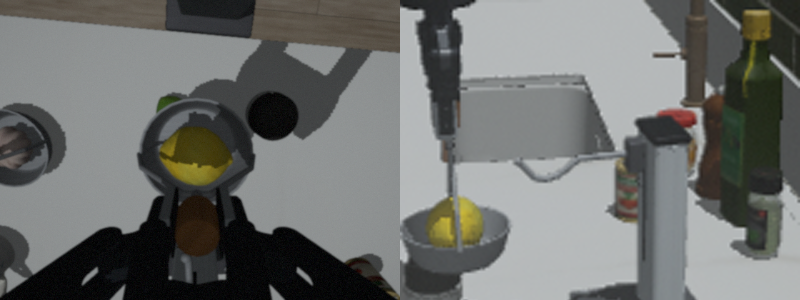

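The side half shows the hook's dip at about side px (248,200) and its ball tip at (238,195). The bail is level with it, well in front. I'll solve with the known heights and check the bias against the bail.

```bash
cat > f.py <<'E'
from h import *
import pickle;P=pickle.load(open("P.pkl","rb"))
for n in P: print(n,"bail proj",proj(P[n],[385.5,-27.5,205.3]).round(1),"knobtop",proj(P[n],[385.5,-27.5,256]).round(1),"lemon pan",proj(P[n],[385.5,-27.5,93]).round(1))
sc=P["scene"];sd=P["side"]
for nm,z,us,ud in(("seat",175,[(290,210),(290.3,207.5)],[(248,199),(250.3,200.2)]),("stand",0,[(313,226),(312.1,225.1)],[(297,257),(295.2,257.2)])):
    us=np.mean(us,0);ud=np.mean(ud,0)
    f=least_squares(lambda p:np.r_[proj(sc,[p[0],p[1],z])-us,proj(sd,[p[0],p[1],z])-ud],[500,-20]);print(nm,f.x,f.fun.round(1))
    for n in P: print(n,proj(P[n],[*f.x,z]).round(1), "+10x",proj(P[n],[f.x[0]+10,f.x[1],z]).round(1),"+10y",proj(P[n],[f.x[0],f.x[1]+10,z]).round(1))
z=cv2.resize(sc["img"][150:250,230:340],None,fx=3.6,fy=3.6,interpolation=2)
z2=cv2.resize(sd["img"][165:265,190:300],None,fx=3.6,fy=3.6,interpolation=2)
cv2.imwrite("pics/z1.png",np.hstack([z,z2])[:,:,::-1])
E
python3 f.py
```

```text
scene bail proj [263.3 225. ] knobtop [262.7 208.5] lemon pan [264.5 257.2]
side bail proj [207.8 190.1] knobtop [206.5 169.9] lemon pan [210.5 232.3]
wrist bail proj [273.9 264.2] knobtop [273.2 327.6] lemon pan [274.5 200.4]
seat [482.73756494 -26.98632187] [ 0.6 -0.8 -0.9 -0. ]
scene [290.7 207.9] +10x [293.4 205.4] +10y [287.2 205.9]
side [248.2 199.6] +10x [252.3 199.3] +10y [247.9 198.1]
wrist [262.4 378.5] +10x [261.3 390.7] +10y [277.7 379.5]
stand [604.04287414 -17.33667454] [ 0.7 -1.  -1.   0.2]
scene [313.3 224.5] +10x [315.4 222.3] +10y [310.3 222.8]
side [295.1 257.3] +10x [298.8 257. ] +10y [294.4 255.5]
wrist [268.  352.2] +10x [267.4 358.9] +10y [276.2 352.7]
```

View pics/z1.png

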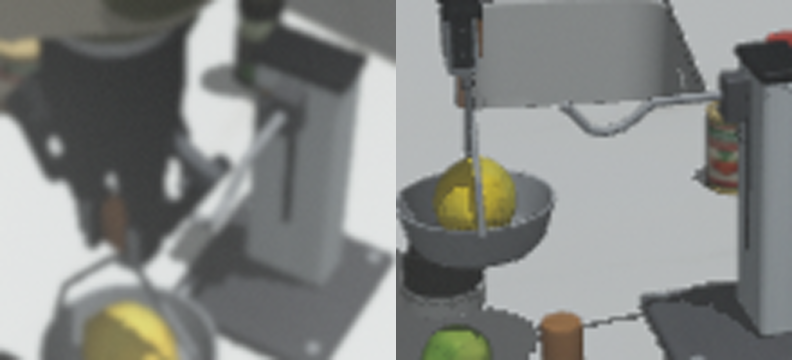

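Emit:
send_rows([
  [1,0,-0.004,-0.001,0,0,0],
  [1,-0.003,-0.0035,0,0,0,0],
  [1,-0.005,0,0,0,0,0],
  [1,-0.007,0,0,0,0,0],
  [1,-0.007,0,0,0,0,0],
  [1,-0.007,0,0,0,0,0],
  [1,-0.007,0,0,0,0,0],
  [1,-0.007,0,0,0,0,0],
  [1,-0.006,0,0,0,0,0],
  [1,-0.004,0,0,0,0,0],
])

```text
time_s: 12.35
eef_pos: [439.3, -30.3, 224.7]
ee_rot: [-0.0, -0.043, 0.999, 0.0]
force: [-0.6, -0.4, -3.0]
grip_width: 0.263
grip_force: 44.5
```

```bash
cat > k.py <<'E'
import sys
from h import *
s=ctrl.sense();print(s["time_s"],s["eef_pos"],s["ee_rot"],s["force"])
c=[ctrl.capture(n) for n in("scene","side","wrist")]
for p in c[:2]:
  for q in("hook_seat","bail_top"):print(q,[(np.round(x["point"],1),round(x["score"],2)) for x in ctrl.landmark_of(q,p)[:2]])
f=lambda im:cv2.resize(im,(400,364),interpolation=2)
cv2.imwrite("pics/%s.png"%sys.argv[1],np.hstack([f(c[0]["img"][150:250,230:340]),f(c[1]["img"][165:265,190:300])])[:,:,::-1])
E
python3 k.py k1
```

```text
12.35 [439.29986298 -30.29524042 224.73460056] [-7.82793209e-05 -4.31552944e-02  9.99068373e-01  2.10108521e-05] [-0.57553767 -0.35523552 -3.0014894 ]
hook_seat [(array([289.8, 210.3]), 0.59)]
bail_top [(array([280.4, 206.8]), 0.6), (array([287.3, 207.2]), 0.32)]
hook_seat [(array([250.1, 198.5]), 0.79)]
bail_top [(array([232.3, 191.9]), 0.77)]
```

View pics/k1.png

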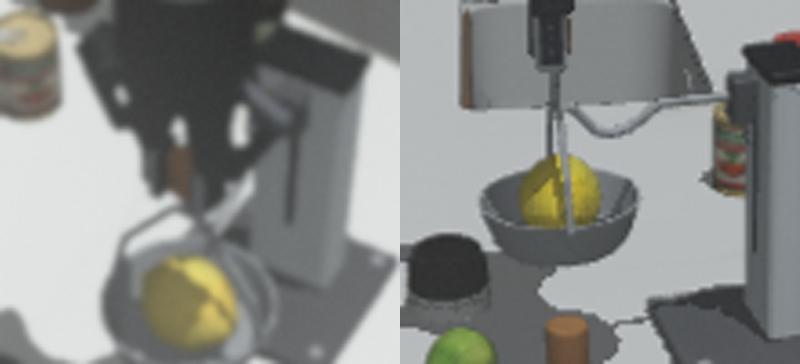

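Clearance is good in the side half: the bail's top is above the ball tip (565,108), and the lemon's top (y≈153) is below the rod (y≈135). Continuing in.

Emit:
send_rows([
  [1,-0.004,0,0,0,0,0],
  [1,-0.005,0,0,0,0,0],
  [1,-0.006,0,0,0,0,0],
  [1,-0.006,0,0,0,0,0],
  [1,-0.006,0,0,0,0,0],
  [1,-0.006,0,0,0,0,0],
  [1,-0.005,0,0,0,0,0],
  [1,-0.003,0,0,0,0,0],
  [1,0,0,0,0,0,0],
  [1,0,0,0,0,0,0],
])

```text
time_s: 13.95
eef_pos: [479.7, -26.8, 224.8]
ee_rot: [-0.0, -0.043, 0.999, -0.0]
force: [0.7, -0.9, -1.9]
grip_width: 0.267
grip_force: 44.5
```

```bash
python3 k.py k2
```

```text
13.95 [479.69437279 -26.80709521 224.79181712] [-7.57553873e-05 -4.31224916e-02  9.99069790e-01 -5.86808909e-06] [ 0.68630406 -0.85714674 -1.88226263]
hook_seat [(array([287.7, 208.2]), 0.57)]
bail_top [(array([291.8, 193.2]), 0.78)]
hook_seat [(array([250.7, 198.8]), 0.69), (array([241.1, 324.5]), 0.53)]
bail_top [(array([247.5, 188.2]), 0.84), (array([248.2, 229.1]), 0.34)]
```

View pics/k2.png

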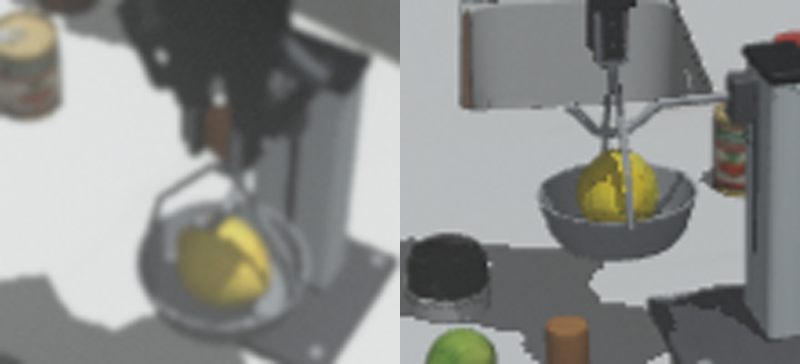

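The bail spans the rod, with its top about 3 mm past the dip toward the column. I'll shift back slightly while lowering slowly.

Emit:
send_rows([
  [1,0.001,0,0.002,0,0,0],
  [1,0.001,0,0.003,0,0,0],
  [1,0.001,0,0.004,0,0,0],
  [1,0,0,0.004,0,0,0],
  [1,0,0,0.004,0,0,0],
  [1,0,0,0.004,0,0,0],
  [1,0,0,0.003,0,0,0],
  [1,0,0,0.003,0,0,0],
  [1,0,0,0.002,0,0,0],
  [1,0,0,0.001,0,0,0],
])

```text
time_s: 15.55
eef_pos: [476.8, -27.1, 194.7]
ee_rot: [-0.0, -0.043, 0.999, -0.0]
force: [0.5, -0.1, -3.0]
grip_width: 0.264
grip_force: 44.5
```

Emit:
send_rows([
  [1,0,0,0.001,0,0,0],
  [1,0,0,0.001,0,0,0],
  [1,0,0,0.001,0,0,0],
  [1,0,0,0.001,0,0,0],
  [1,0,0,0.001,0,0,0],
  [1,0,0,0.001,0,0,0],
  [1,0,0,0.001,0,0,0],
  [1,0,0,0.001,0,0,0],
  [1,0,0,0,0,0,0],
  [1,0,0,0,0,0,0],
])

```text
time_s: 16.8
eef_pos: [476.8, -27.1, 186.8]
ee_rot: [0.0, -0.043, 0.999, -0.0]
force: [-0.3, 0.3, -1.7]
grip_width: 0.269
grip_force: 44.6
```

Emit:
send_rows([
  [1,0,0,0.001,0,0,0],
  [1,0,0,0.001,0,0,0],
  [1,0,0,0.001,0,0,0],
  [1,0,0,0.001,0,0,0],
  [1,0,0,0.001,0,0,0],
  [1,0,0,0.001,0,0,0],
  [1,0,0,0.001,0,0,0],
  [1,0,0,0.001,0,0,0],
  [1,0,0,0,0,0,0],
  [1,0,0,0,0,0,0],
])

```text
time_s: 18.05
eef_pos: [476.9, -27.1, 178.8]
ee_rot: [0.0, -0.043, 0.999, -0.0]
force: [-0.2, 0.5, -0.5]
grip_width: 0.264
grip_force: 44.7
```

```bash
python3 k.py k3
```

```text
18.05 [476.8689549  -27.10509416 178.84352981] [ 5.66473131e-05 -4.30869930e-02  9.99071322e-01 -3.42391077e-05] [-0.17137064  0.53873183 -0.47980524]
hook_seat [(array([287. , 210.2]), 0.46)]
bail_top [(array([288.7, 211.7]), 0.58)]
hook_seat [(array([253. , 203.3]), 0.49)]
bail_top [(array([249.2, 204.8]), 0.71)]
```

View pics/k3.png

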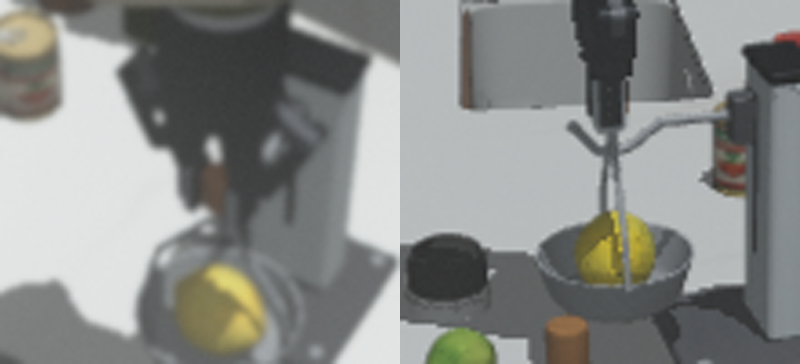

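The hook is pulled down and carrying nearly all the weight, with the bail in the dip (about (608,150) in the side half). I'll lower 2 mm more, then let go.

Emit:
send_rows([
  [1,0,0,0.001,0,0,0],
  [1,0,0,0.001,0,0,0],
  [1,0,0,0,0,0,0],
  [1,0,0,0,0,0,0],
  [0.4,0,0,0,0,0,0],
  [0.2,0,0,0,0,0,0],
  [0,0,0,0,0,0,0],
  [-0.3,0,0,0,0,0,0],
  [-0.6,0,0,0,0,0,0],
  [-0.9,0,0,0,0,0,0],
], squeeze=20)

```text
time_s: 19.65
eef_pos: [476.8, -27.1, 176.8]
ee_rot: [-0.0, -0.043, 0.999, -0.0]
force: [-0.2, -0.1, -0.1]
grip_width: 0.948
grip_force: 0.0
```

Emit:
send_rows([
  [-0.9,0,0,0,0,0,0],
  [-0.9,0,0,0,0,0,0],
  [-0.9,0,0,0,0,0,0],
  [-0.9,0,0,-0.005,0,0,0],
  [-0.9,0,0,-0.01,0,0,0],
  [-0.9,0,0,-0.015,0,0,0],
  [-0.9,0,0,-0.02,0,0,0],
  [-0.9,0,0,-0.025,0,0,0],
  [-0.9,0,0,-0.025,0,0,0],
  [-0.9,0,0,-0.025,0,0,0],
])

```text
time_s: 20.9
eef_pos: [476.8, -27.0, 303.7]
ee_rot: [0.001, -0.043, 0.999, -0.0]
force: [-0.7, -0.3, 0.2]
grip_width: 0.949
grip_force: 0.0
```

Emit:
send_rows([
  [-0.9,0,0,-0.02,0,0,0],
  [-0.9,0.01,0,-0.01,0,0,0],
  [-0.9,0.02,0,0,0,0,0],
  [-0.9,0.02,0,0,0,0,0],
  [-0.9,0.02,0,0,0,0,0],
  [-0.9,0.01,0,0,0,0,0],
  [-0.9,0,0,0,0,0,0],
  [-0.9,0,0,0,0,0,0],
  [-0.9,0,0,0,0,0,0],
  [-0.9,0,0,0,0,0,0],
])

```text
time_s: 22.15
eef_pos: [397.3, -33.9, 331.7]
ee_rot: [-0.0, -0.043, 0.999, 0.0]
force: [-0.0, 0.3, 0.1]
grip_width: 0.95
grip_force: 0.0
```

```bash
cp pics/k3.png /tmp; python3 k.py k4
cat > m.py <<'E'
from h import *
a=ctrl.capture("side")["img"]; 
import os
if os.path.exists("prev.npy"): 
    d=cv2.absdiff(a,np.load("prev.npy"))[165:265,225:285].max(2); print("diff",d.mean(),(d>40).sum())
np.save("prev.npy",a)
E
python3 m.py
```

```text
22.15 [397.32286966 -33.94332493 331.65755612] [-1.72662804e-04 -4.31903304e-02  9.99066844e-01  8.33620656e-05] [-0.02391714  0.28183667  0.05876462]
hook_seat [(array([288.2, 210.5]), 0.78)]
bail_top [(array([291. , 211.1]), 0.57)]
hook_seat [(array([250.5, 207.4]), 0.73)]
bail_top [(array([248.1, 206.1]), 0.81)]
```

View pics/k4.png

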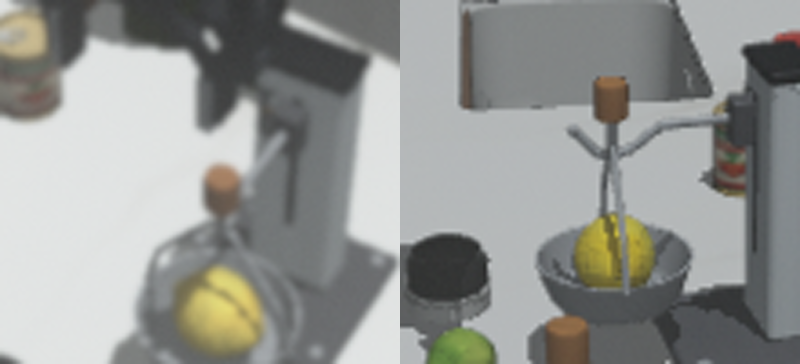

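The pan hangs upright from the dip, the lemon is still in it, and the gripper is clear. I'll wait for it to settle and check that it's still.

Emit:
send_rows([
  [-0.9,0,0,0,0,0,0],
  [-0.9,0,0,0,0,0,0],
  [-0.9,0,0,0,0,0,0],
  [-0.9,0,0,0,0,0,0],
  [-0.9,0,0,0,0,0,0],
  [-0.9,0,0,0,0,0,0],
  [-0.9,0,0,0,0,0,0],
  [-0.9,0,0,0,0,0,0],
  [-0.9,0,0,0,0,0,0],
  [-0.9,0,0,0,0,0,0],
])

```text
time_s: 23.8
eef_pos: [397.1, -34.0, 331.8]
ee_rot: [0.0, -0.043, 0.999, -0.0]
force: [0.4, 0.1, -0.2]
grip_width: 0.95
grip_force: 0.0
```

Emit:
send_rows([
  [-0.9,0,0,0,0,0,0],
  [-0.9,0,0,0,0,0,0],
  [-0.9,0,0,0,0,0,0],
  [-0.9,0,0,0,0,0,0],
  [-0.9,0,0,0,0,0,0],
  [-0.9,0,0,0,0,0,0],
  [-0.9,0,0,0,0,0,0],
  [-0.9,0,0,0,0,0,0],
  [-0.9,0,0,0,0,0,0],
  [-0.9,0,0,0,0,0,0],
])

```text
time_s: 25.05
eef_pos: [397.1, -34.0, 331.8]
ee_rot: [0.0, -0.043, 0.999, -0.0]
force: [0.1, 0.0, -0.4]
grip_width: 0.945
grip_force: 0.0
```

Emit:
send_rows([
  [-0.9,0,0,0,0,0,0],
  [-0.9,0,0,0,0,0,0],
  [-0.9,0,0,0,0,0,0],
  [-0.9,0,0,0,0,0,0],
  [-0.9,0,0,0,0,0,0],
  [-0.9,0,0,0,0,0,0],
  [-0.9,0,0,0,0,0,0],
  [-0.9,0,0,0,0,0,0],
  [-0.9,0,0,0,0,0,0],
  [-0.9,0,0,0,0,0,0],
])

```text
time_s: 26.3
eef_pos: [397.1, -34.0, 331.8]
ee_rot: [-0.0, -0.043, 0.999, 0.0]
force: [-0.3, -0.3, -0.4]
grip_width: 0.947
grip_force: 0.0
```

Emit:
send_rows([
  [-0.9,0,0,0,0,0,0],
  [-0.9,0,0,0,0,0,0],
  [-0.9,0,0,0,0,0,0],
  [-0.9,0,0,0,0,0,0],
  [-0.9,0,0,0,0,0,0],
  [-0.9,0,0,0,0,0,0],
  [-0.9,0,0,0,0,0,0],
  [-0.9,0,0,0,0,0,0],
  [-0.9,0,0,0,0,0,0],
  [-0.9,0,0,0,0,0,0],
])

```text
time_s: 27.55
eef_pos: [397.1, -34.0, 331.8]
ee_rot: [-0.0, -0.043, 0.999, -0.0]
force: [0.2, -0.2, -0.5]
grip_width: 0.952
grip_force: 0.0
```

```bash
for i in 1 2 3 4 5 6; do python3 m.py; done
```

```text
diff 1.022 0
diff 0.9896666666666667 0
diff 0.9921666666666666 0
diff 0.982 0
diff 0.9748333333333333 0
diff 0.977 0
```

```bash
python3 -c "
from rig import ctrl
print(ctrl.finish_job())"
```

```text
the job is handed in; nothing more can be done
None
```

The lemon's pan is hanging still in the dip of the scale's hook with the lemon in it; the gripper is clear, the garlic pan was left alone, and I handed the job in at about 28 s.

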